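# Punch two dowel marks on a stone base

### The job

The round stone base on the cross-slide table needs two drill starts. Slide the table by its black handle until the ring drawn on the stone is centred under the pointed punch, let go and press the punch cap all the way down; then slide the square mark under the punch and press it down there in the same way, and leave the table standing there with the punch risen. Do not punch anywhere else on the stone (the diagonal cross is not to be punched), and do not disturb the tools and other things lying around.

Things in the scene. Friction and masses are not known exactly. Their poses are not given: they have to be found in the camera images.
- slide_base: Grey cast foot of the cross-slide table, 240 x 170 mm, fixed to the bench. Origin: centre of its underside, on the bench. Its x axis is the direction of the long slide, its y axis that of the cross slide; yaw within 0.25 rad of the world's.
- long_slide (a joint): Lower slide, moves along slide_base x. Value in m: displacement of the carriage from the middle, limits -0.06 to 0.06. Stays where it is left (about 2 N friction).
- cross_slide (a joint): Upper slide (aluminium carriage 170 x 170 mm on the lower slide, carrying stone and handle), moves along slide_base y. Value in m, limits -0.06 to 0.06. Stays where it is left (about 2 N friction). Both joints at 0: the stone's centre is over the slide_base origin.
- handle_top (a point): Centre of the top of the carriage's upright black cylindrical handle: 30 mm diameter, 65 mm tall, top at z = 0.140, fixed to a tongue (top at z = 0.075 here, steel collar 38 mm across up to 0.081) on the robot's side of the carriage, 145 mm from the stone's centre along -x of slide_base. Gripped and moved horizontally it takes the stone along; it does not turn.
- ring_mark (a point): Centre of the black ring (24 mm outside, 18 mm inside) drawn on the stone. The stone is a pale marble disc, 150 mm diameter, 25 mm thick, clamped on the carriage at any angle; its top is at z = 0.100. All marks lie about 40 mm from its centre, about 65 mm apart. The marks ride with the carriage.
- square_mark (a point): Centre of the black square outline (25 mm side) drawn on the stone's top.
- cross_mark (a point): Centre of the black diagonal cross (28 mm strokes) drawn on the stone's top: not to be punched.
- punch_tip (a point): Point of the steel spring punch, a vertical rod hanging from the arm of a fixed grey stand, z = 0.111 when up, 11 mm above the stone. The stand's column rises 172 mm behind the punch (+x of slide_base), its arm (20 mm wide, underside z = 0.168, top 0.192) runs from there to the punch and ends in a sleeve of 30 mm diameter (z 0.162 to 0.198) round the rod; the column's top is at z = 0.210.
- punch_cap (a point): Centre of the top of the punch's round dark steel cap, 36 mm diameter, z = 0.232 when up, straight above the tip. Pressed down from above it lowers the punch.
- punch (a joint): Downward travel of the punch in m: 0 up, 0.010 fully down; a spring (about 3 N at the start, 7 N fully down) lifts it again when released.
- mallet: Hammer lying on the bench to the right of the cross-slide table, 240 mm long, origin under its middle. Leave alone.
- brush: Brush lying on the bench between robot and cross-slide table, 170 mm long, about 25 mm high, lying about crosswise. Leave alone.
- offcut: Marble offcut 90 x 70 x 45 mm on the left of the table, origin at the centre of its underside. Leave alone.
- clay_block: Fired clay block 100 x 70 x 60 mm on the right, towards the far side, origin at the centre of its underside. Leave alone.
- jar: Closed jar, 70 mm diameter, 100 mm tall, on the left, towards the far side, origin at the centre of its underside. Leave alone.
- mug: White mug, 80 mm diameter, 90 mm tall, on the left, near side, origin at the centre of its underside. Leave alone.

How it is judged:
On the way, in this order (a step that is already met when the one before it is completed fails the run):
1. the punch is pressed down on the ring mark (horizontal distance between punch_tip and ring_mark below 0.006 m and value of joint punch above 0.006 m), for 0.05 s.
2. the punch is pressed down on the square mark (horizontal distance between punch_tip and square_mark below 0.006 m and value of joint punch above 0.006 m), for 0.05 s.
At the end, for the whole second after the job is handed in: The punch was pressed over 6 mm down with its tip within 6 mm (horizontally) of the ring's centre, then likewise at the square; at the end the square's centre is still within 6 mm of the tip, the slides are at rest and the punch is up (under 2 mm down) (horizontal distance between punch_tip and square_mark below 0.006 m and value of joint punch below 0.002 m and velocity of joint long_slide between -0.01 and 0.01 m/s and velocity of joint cross_slide between -0.01 and 0.01 m/s); the robot touches nothing.
It fails at once if the punch is more than 6 mm down with its tip more than 8 mm away from both the ring's and the square's centre (value of joint punch above 0.006 m and horizontal distance between punch_tip and ring_mark above 0.008 m and horizontal distance between punch_tip and square_mark above 0.008 m).
It fails at once if a bystander (mallet, brush, offcut, clay block, jar, mug) is moved by more than 25 mm (distance of any of mallet, brush, offcut, clay_block, jar, mug from where it was at the start of the episode above 0.025 m).
It also fails if it takes over 61 s, if anything falls off the work surface, if the arm or the gripper's body presses on something with over 40 N, if the wrist force passes 120 N, or if a joint passes its speed limit or range.

### The arm

A 7-joint arm with a two-finger parallel gripper is mounted at the origin on the work surface. World frame = base frame: x ahead of the robot, y to its left, z up, the work surface at z = 0. Lengths are in m, angles in rad, forces in N, time in s.
With the tool pointing down it reaches from about 0.425 to 0.925 m from the base axis. Payload 6.8 kg.
Tool frame: the origin (TCP) lies between the finger pads; the fingertips stand r.tip_extent ahead of it and the grasp point (between the pads) lies 5 mm behind it (r.tip_extent is the distance from the TCP to the fingertips, in m); y points along the fingers, x is the direction in which the jaws open and shut, and the axes are right-handed (so a half turn about y gives the same grasp; the last joint's range is limited). The gripper opens to 85 mm and grips with 20 to 120 N. Pads are 22 mm wide; open, the fingers measure 114 mm over their backs; the gripper's body (76 mm by 85 mm) begins 54 mm behind the grasp point. The pads swing forward as they close: fully open they stand 13 mm farther back than shut.
Start: joints at [-0.108, 0.477, 0.022, 1.555, -0.011, 1.109, -0.083], TCP at [0.675, 0, 0.245] pointing down, gripper open.
Joint ranges: [-2.96, 2.96], [-0.34, 2.1], [-1.41, 1.46], [0.24, 2.44], [-1.37, 4.51], [0.17, 1.92], [-2.96, 2.96]. Speed limits (rad/s): [2.39, 2.39, 3.14, 3.14, 3.14, 3.14, 3.14].

### API

Orientations are given as a rotation vector (axis times angle).
In Python, from bench import r gives the robot as it stands.
- The arm moves only by the tool send_rows, never from a script. Its argument "plan" is a list of rows, each a list of 5 numbers: the shift along the tool's x, y, z in cm, then the turn about the tool's y in degrees, then the opening, from 0 (shut) to 1 (fully open). In form: [[dx, dy, dz, spin, grip], ...]. A call has 1 to 12 rows; each row shifts and turns the commanded pose from where the row before left it, along the tool's axes as they then stand; what a row does not reach is not made up. A row lasts 1/8 s, in which the tool goes at most 62.5 mm and 10.7 degrees, less where a joint would pass 70% of its speed; a pose out of reach is approached as far as the arm can. A call is refused whole if a number of a shift passes 6.25 or a number of a turn 10.7, either way. A call with a gripper value outside its range is refused whole. The fingers move at their own pace and stop on an object; "force" is the grip in N (left out, the last holds). Time passes only in rows, so rows that do not move let the fingers close. It gives the time, the measured TCP pose, the force and the opening at its end, in the units of the state.
- r.get_obs(): the state, without advancing time (a new reading comes with each control period).
- r.grab_frame(name): name is "scene" or "side" or "wrist"; returns a dict with "image" (480x640x3 uint8, red, green, blue), "camera_matrix" (3x3 intrinsics, pixels), "cam_to_world" (4x4, takes a point from camera to world coordinates). Camera axes: x right, y down, z forward; pixel columns grow to the right and rows downward; lengths in m; the calibration is good to about 2 mm. A picture is of the moment at which its call begins. There is no depth.
- r.hand_in(): hands the job in, once; it reports no verdict.
Trained networks look in the newest picture that a camera, given by its name, has taken for a name from the list of things; names that differ only in an ending like _2 or _b are one class to them, and where a whole thing is asked for, a point or a joint stands for the part that bears it (a point fixed in the world has none). Each returns a list of dicts, best first, with "p" (0 to 1); they miss things now and then, are a little off and sometimes report something else, mostly with a low value. They report only what shows in the picture. A call takes as long as a camera call.
- r.recognise(camera, target): "rect" ([left, top, right, bottom] in pixels, round what is visible of it).
The state is a dict: "clock": time; "joints": joint angles; "qvel": joint speeds; "tau": joint torques, N m; "tcp_pos": TCP position; "orientation": TCP orientation; "contact_force": force on the tool from outside, world axes, zero at the start; "moment": the same for the moment, N m; "grip_width": finger opening in m.
Only numpy, scipy, OpenCV 4.12 (cv2) and the standard library are available. Lean on these libraries where they do the work, as an engineer would, in place of code of your own. Each camera call takes 0.05 s, during which the arm holds its last target.

## Working session

There is one attempt and no reset: what is moved stays moved. The work goes in short steps, Python scripts to look and compute and a tool call to move; the robot and the scene stay as the last step left them, time stands still between calls to the robot, and variables do not carry over. Pictures are saved under pics/ and viewed, and the job is handed in when it is done.

Besides the shell and the picture viewer there is one more tool, called after "Emit:" as a command line: name --pt "numbers of a row" for each row, then --argument value for the rest. send_rows: Moves the arm, as the interface text tells. Its arguments: {"type":"object","properties":{"plan":{"type":"array","items":{"type":"array","items":{"type":"number"}}},"force":{"type":"number"}},"required":["plan"]}

```bash
mkdir -p pics; ls; cat > h.py <<'E'
from bench import r
import numpy as np, cv2
from scipy.spatial.transform import Rotation as R
def save(n,f): 
    im=r.grab_frame(n); cv2.imwrite('pics/'+f,im['image'][:,:,::-1]); return im
def ray(im,u,v,z):
    K=im['camera_matrix'];T=im['cam_to_world']
    d=T[:3,:3]@np.linalg.inv(K)@np.array([u,v,1.]);o=T[:3,3]
    return o+d*(z-o[2])/d[2]
def proj(im,p):
    K=im['camera_matrix'];T=im['cam_to_world']
    c=T[:3,:3].T@(np.array(p)-T[:3,3]);q=K@c;return q[:2]/q[2]
E
python3 - <<'E'
from h import *
o=r.get_obs();print(o['clock'],o['tcp_pos'],o['orientation'],o['grip_width'],r.tip_extent)
print(R.from_rotvec(o['orientation']).as_matrix().round(3))
for n in['scene','side','wrist']:
    im=save(n,n+'0.png');print(n,im['cam_to_world'].round(3).tolist(),im['camera_matrix'][0,0])
    for t in['handle_top','ring_mark','square_mark','cross_mark','punch_tip','punch_cap','slide_base']:
        print(t,[(np.round(d['rect']).tolist(),round(d['p'],2)) for d in r.recognise(n,t)[:2]])
print(r.get_obs()['clock'])
E
```

```text
pics
0.0 [6.74425009e-01 2.44400612e-05 2.44324600e-01] [-1.57090604e+00  1.37794482e-03  1.51150174e-03] 0.08563859288471908 0.014
[[ 1.    -0.002 -0.   ]
 [ 0.    -0.     1.   ]
 [-0.002 -1.    -0.   ]]
scene [[-0.603, 0.615, -0.508, 1.266], [0.797, 0.453, -0.399, 0.534], [-0.015, -0.646, -0.763, 1.161], [0.0, 0.0, 0.0, 1.0]] 624.3239922534456
handle_top [([283.0, 224.0, 376.0, 342.0], 0.9), ([298.0, 242.0, 319.0, 281.0], 0.5)]
ring_mark [([294.0, 259.0, 362.0, 324.0], 0.84)]
square_mark [([293.0, 258.0, 361.0, 324.0], 0.97)]
cross_mark [([292.0, 260.0, 361.0, 323.0], 0.84)]
punch_tip [([300.0, 242.0, 316.0, 280.0], 0.51), ([294.0, 258.0, 365.0, 325.0], 0.42)]
punch_cap [([303.0, 241.0, 317.0, 287.0], 0.7)]
slide_base [([252.0, 223.0, 376.0, 365.0], 0.86), ([292.0, 257.0, 363.0, 323.0], 0.2)]
side [[0.998, -0.027, 0.051, 0.523], [-0.055, -0.695, 0.717, -0.68], [0.016, -0.718, -0.695, 0.814], [0.0, 0.0, 0.0, 1.0]] 494.2512258922465
handle_top [([275.0, 214.0, 408.0, 289.0], 0.59)]
ring_mark [([321.0, 217.0, 397.0, 275.0], 0.58)]
square_mark [([321.0, 218.0, 396.0, 274.0], 0.78), ([350.0, 183.0, 381.0, 215.0], 0.74)]
cross_mark [([321.0, 215.0, 397.0, 271.0], 0.75), ([306.0, 198.0, 348.0, 231.0], 0.73)]
punch_tip [([368.0, 196.0, 386.0, 245.0], 0.63), ([278.0, 216.0, 411.0, 312.0], 0.42)]
punch_cap [([368.0, 193.0, 385.0, 241.0], 0.58)]
slide_base [([279.0, 218.0, 429.0, 324.0], 0.58)]
wrist [[1.0, -0.0, 0.0, 0.676], [0.0, -0.944, -0.329, 0.085], [0.0, 0.329, -0.944, 0.374], [0.0, 0.0, 0.0, 1.0]] 397.7152295041617
handle_top [([14.0, 3.0, 413.0, 255.0], 0.86)]
ring_mark [([165.0, 1.0, 391.0, 230.0], 0.82)]
square_mark [([165.0, 1.0, 391.0, 228.0], 0.9)]
cross_mark [([166.0, 2.0, 389.0, 225.0], 0.62)]
punch_tip [([250.0, 168.0, 348.0, 261.0], 0.59)]
punch_cap [([251.0, 166.0, 346.0, 266.0], 0.62), ([0.0, 108.0, 76.0, 275.0], 0.35)]
slide_base [([13.0, 0.0, 455.0, 306.0], 0.58), ([0.0, 109.0, 77.0, 275.0], 0.52)]
1.2
```

View pics/scene0.png

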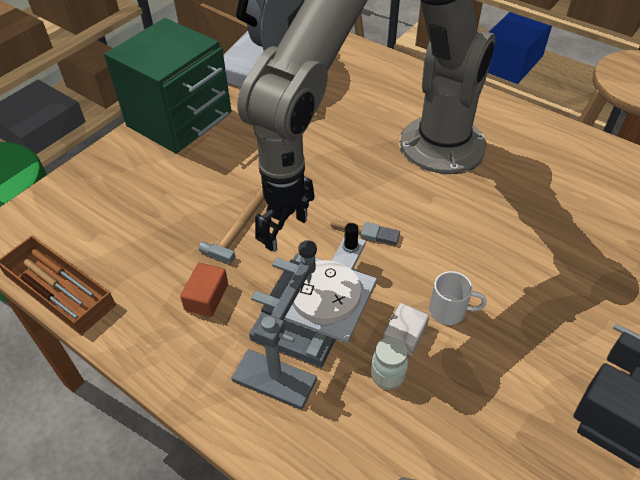

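View pics/side0.png

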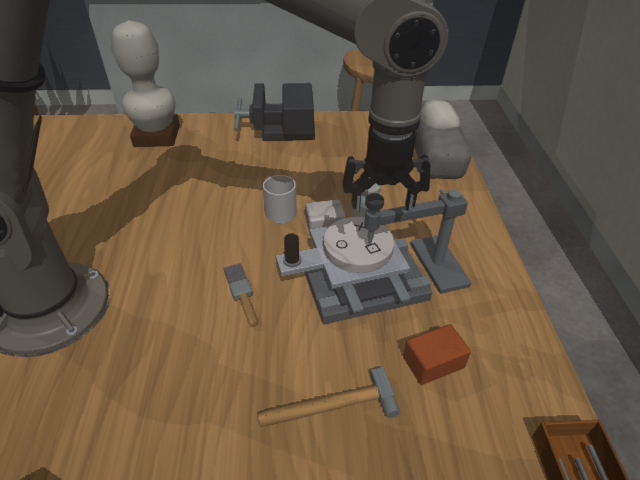

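View pics/wrist0.png

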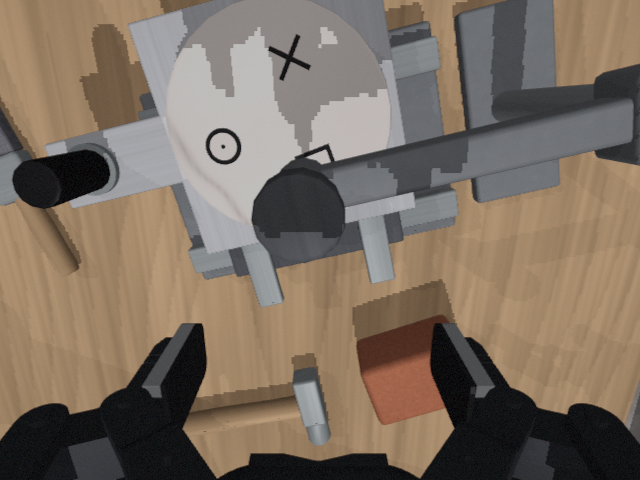

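```bash
python3 - <<'E'
import cv2
a=cv2.imread('pics/scene0.png')[225:345,270:390];b=cv2.imread('pics/side0.png')[185:305,270:430]
cv2.imwrite('pics/sc1.png',cv2.resize(a,None,fx=5,fy=5,interpolation=cv2.INTER_CUBIC))
cv2.imwrite('pics/si1.png',cv2.resize(b,None,fx=5,fy=5,interpolation=cv2.INTER_CUBIC))
E
python3 - <<'E'
from h import *
im=r.grab_frame('wrist')
for n,u,v,z in[('ring',223,146,.1),('cross',290,58,.1),('cap',298,210,.232),('capL',252,214,.232),('capR',345,214,.232),('handle',40,184,.14),('handleL',14,184,.14),('stoneL',167,110,.1),('stoneR',391,115,.1)]:
    print(n,ray(im,u,v,z).round(4))
print(r.get_obs()['clock'])
E
```

```text
ring [0.6122 0.059  0.1   ]
cross [0.6585 0.113  0.1   ]
cap [0.6687 0.0486 0.232 ]
capL [0.6517 0.047  0.232 ]
capR [0.686 0.047 0.232]
handle [0.5113 0.0408 0.14  ]
handleL [0.4959 0.0408 0.14  ]
stoneL [0.5774 0.082  0.1   ]
stoneR [0.724  0.0789 0.1   ]
1.25
```

View pics/sc1.png

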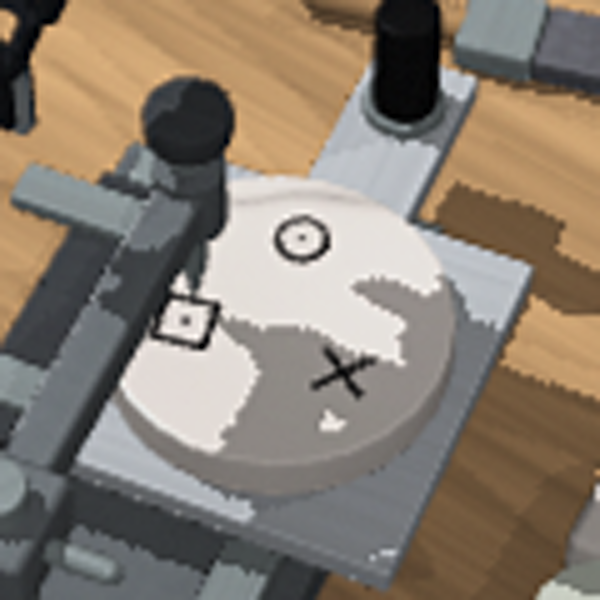

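View pics/si1.png

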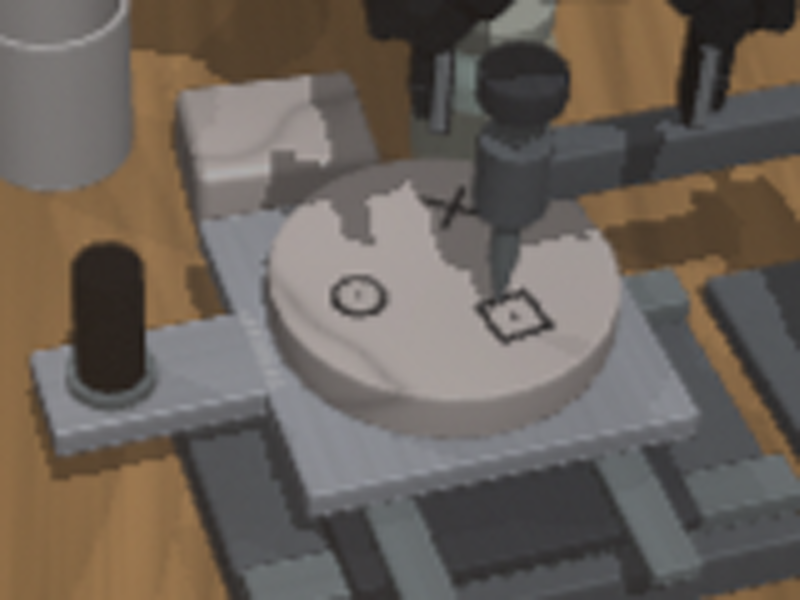

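```bash
python3 - <<'E'
from h import *
w=r.grab_frame('wrist');s=r.grab_frame('side');c=r.grab_frame('scene')
S=lambda x,y:(x/5+270-.4,y/5+185-.4); C=lambda x,y:(x/5+270-.4,y/5+225-.4)
for n,im,p,z in[('ring s',s,S(358,296),.1),('ring c',c,C(302,238),.1),('sq s',s,S(515,316),.1),('sq c',c,C(185,320),.1),('cr s',s,S(455,208),.1),('cr c',c,C(343,372),.1),('tip s',s,S(497,297),.111),('cap s',s,S(523,74),.232),('cap c',c,C(188,113),.232),('han s',s,S(107,258),.14),('han c',c,C(408,5),.14)]:
    print(n,ray(im,*p,z).round(4))
print(proj(w,[.664,.046,.232]),proj(w,[.664,.046,.111]))
E
```

```text
ring s [0.6117 0.0597 0.1   ]
ring c [0.6119 0.0614 0.1   ]
sq s [0.6758 0.0452 0.1   ]
sq c [0.6756 0.0474 0.1   ]
cr s [0.6582 0.113  0.1   ]
cr c [0.6578 0.1158 0.1   ]
tip s [0.6675 0.0455 0.111 ]
cap s [0.667  0.0406 0.232 ]
cap c [0.6705 0.049  0.232 ]
han s [0.5082 0.044  0.14  ]
han c [0.5061 0.0411 0.14  ]
[285.45550077 216.70494058] [299.57989425 167.95110979]
```

Emit:
send_rows --pt "-4.1 0 0 0 1" --pt "-4.1 0 0 0 1" --pt "-4.1 0 1.2 0 1" --pt "-4.2 0 3 0 1" --pt "0 3 0 0 1" --pt "0 2 0 0 1" --pt "0 0 0 0 1" --force 40

```text
clock: 2.28
tcp_pos: [0.509, 0.0419, 0.1943]
orientation: [-1.571, 0.002, 0.002]
contact_force: [-0.1, -0.9, 1.7]
grip_width: 0.0855
```

```bash
python3 - <<'E'
from h import *
im=save('wrist','w1.png');print(proj(im,[.509,.042,.14]),r.get_obs()['clock'])
E
```

```text
[316.18391321 282.88018128] 2.325
```

View pics/w1.png

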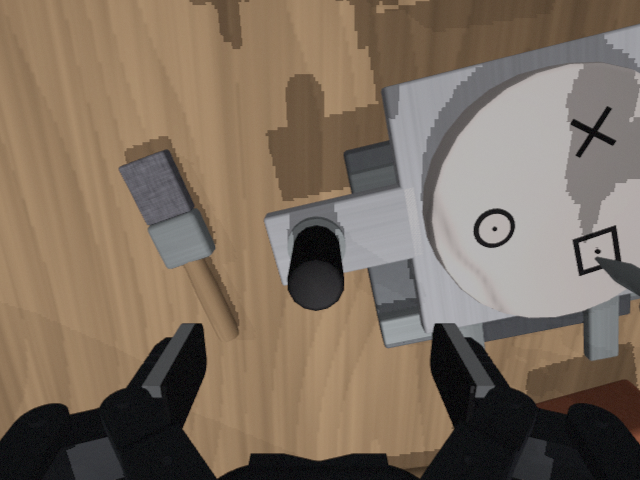

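The wrist view has the handle's top at (316,284), 1 px from where I predicted it. The ring is at (494,229), the square at (598,251) and the punch tip at (598,259).

```bash
python3 - <<'E'
from h import *
im=r.grab_frame('wrist')
for n,u,v,z in [('ring',494.5,229,.1),('sq',597.5,251,.1),('cross',593.5,132,.1),('tip',598,259,.111)]: print(n,ray(im,u,v,z).round(4))
E
```

```text
ring [0.615 0.058 0.1  ]
sq [0.6789 0.0441 0.1   ]
cross [0.6607 0.1131 0.1   ]
tip [0.672  0.0433 0.111 ]
```

Emit:
send_rows --pt "0 2.5 0 0 1" --pt "0 2.5 0 0 1" --pt "0 2.4 0 0 1" --pt "0 1 0 0 1" --pt "0 0 0 0 0.2" --pt "0 0 0 0 0.2" --pt "0 0 0 0 0.2" --pt "0 0 0 0 0.2" --force 40

```text
clock: 3.38
tcp_pos: [0.5103, 0.0422, 0.1121]
orientation: [-1.57, -0.001, -0.001]
contact_force: [-2.8, 0.9, 6.7]
grip_width: 0.0289
```

Emit:
send_rows --pt "0.8 0 -0.2 0 0.2" --pt "1 0 -0.3 0 0.2" --pt "1 0 -0.25 0 0.2" --pt "1 0 -0.25 0 0.2" --pt "1 0 -0.25 0 0.2" --pt "0.8 0 -0.2 0 0.2" --pt "0 0 0 0 0.2" --pt "0 0 0 0 0.2"

```text
clock: 4.38
tcp_pos: [0.5671, 0.0276, 0.1121]
orientation: [-1.571, -0.002, -0.002]
contact_force: [1.3, 0.5, 4.7]
grip_width: 0.0288
```

```bash
python3 - <<'E'
from h import *
for n,(x,y) in dict(wrist=(480,100),side=(320,170),scene=(270,225)).items():
    im=save(n,n+'2.png')['image'][:,:,::-1]
    cv2.imwrite(f'pics/{n}2c.png',cv2.resize(im[y:y+100,x:x+120] if n!='wrist' else im[y:y+200,x:x+160],None,fx=5 if n!='wrist' else 3,fy=5 if n!='wrist' else 3,interpolation=cv2.INTER_CUBIC))
E
```

```text
(no output)
```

View pics/wrist2.png

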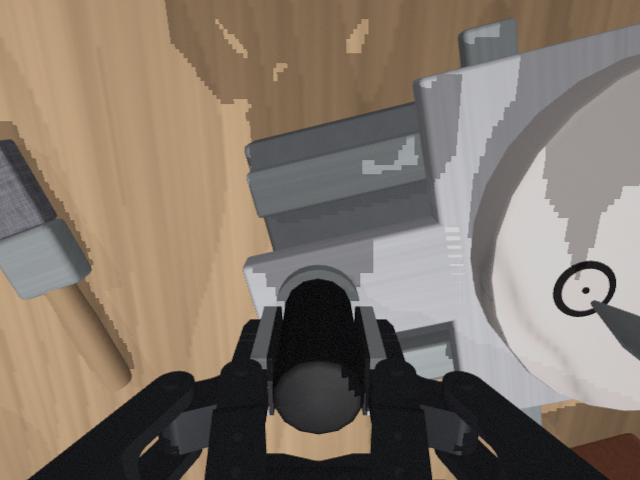

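View pics/side2c.png

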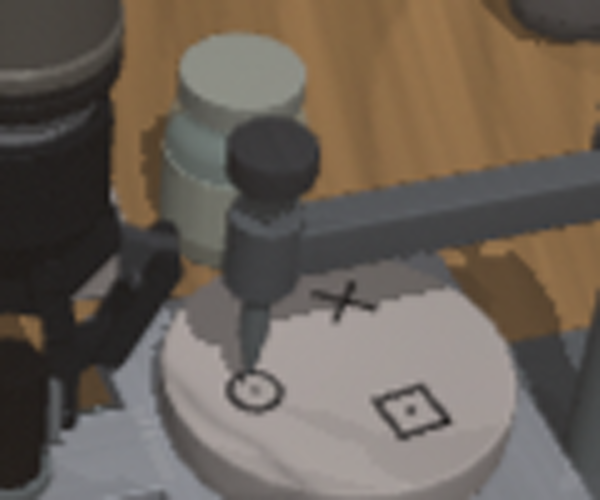

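View pics/scene2c.png

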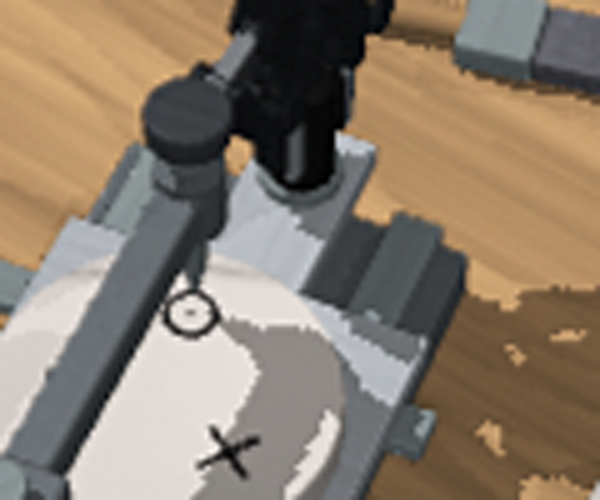

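```bash
python3 - <<'E'
from h import *
w=r.grab_frame('wrist');s=r.grab_frame('side');c=r.grab_frame('scene')
S=lambda x,y:(x/5+320-.4,y/5+170-.4); C=lambda x,y:(x/5+270-.4,y/5+225-.4)
for n,im,a,b in[('w',w,(585.5,290),(595,303)),('s',s,S(255,391),S(247,378)),('c',c,C(191,312),C(194,286))]:
    A=ray(im,*a,.1);B=ray(im,*b,.111);print(n,A.round(4),B.round(4),(B-A)[:2].round(4), 'tip px should be',proj(im,A+[0,0,.011]))
# wrist zoom
i=w['image'][250:340,540:640,::-1];cv2.imwrite('pics/w2z.png',cv2.resize(i,None,fx=6,fy=6,interpolation=cv2.INTER_CUBIC))
E
```

```text
w [0.6731 0.044  0.1   ] [0.6695 0.0441 0.111 ] [-0.0036  0.0001] tip px should be [604.65741653 303.17006069]
s [0.6717 0.0454 0.1   ] [0.667 0.042 0.111] [-0.0046 -0.0035] tip px should be [371.03842383 243.97303742]
c [0.6709 0.0469 0.1   ] [0.6657 0.0449 0.111 ] [-0.0052 -0.0021] tip px should be [307.68084953 283.89020473]
```

View pics/w2z.png

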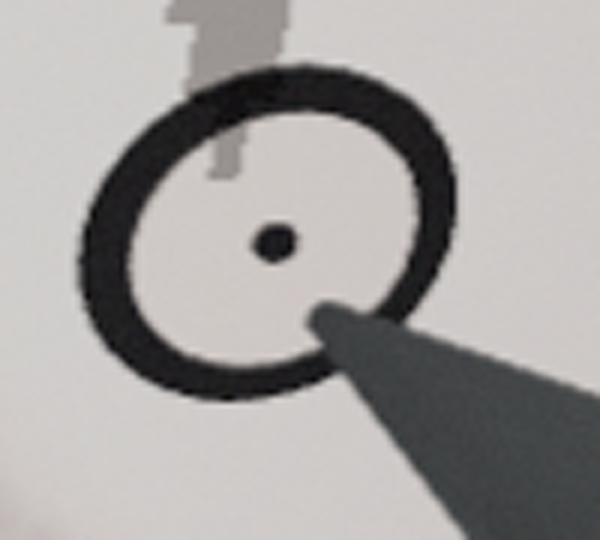

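Emit:
send_rows --pt "-0.45 0 -0.05 0 0.2" --pt "0 0 0 0 0.2" --pt "0 0 0 0 0.2"

```text
clock: 5.05
tcp_pos: [0.5615, 0.0264, 0.1121]
orientation: [-1.571, -0.0, -0.001]
contact_force: [-0.1, -1.0, 8.7]
grip_width: 0.0291
```

```bash
python3 - <<'E'
from h import *
w=save('wrist','wrist3.png');s=save('side','side3.png');c=save('scene','scene3.png')
a=cv2.resize(w['image'][255:335,555:635,::-1],None,fx=5,fy=5,interpolation=cv2.INTER_CUBIC)
b=cv2.resize(s['image'][225:265,350:390,::-1],None,fx=10,fy=10,interpolation=cv2.INTER_CUBIC)
d=cv2.resize(c['image'][265:305,290:330,::-1],None,fx=10,fy=10,interpolation=cv2.INTER_CUBIC)
cv2.imwrite('pics/z3.png',cv2.resize(np.hstack([a,b]),None,fx=1,fy=1));cv2.imwrite('pics/z3c.png',d)
E
```

```text
(no output)
```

View pics/z3.png

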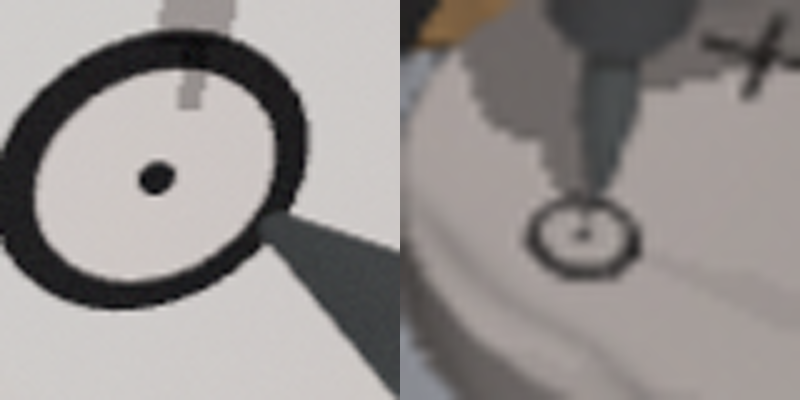

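View pics/z3c.png

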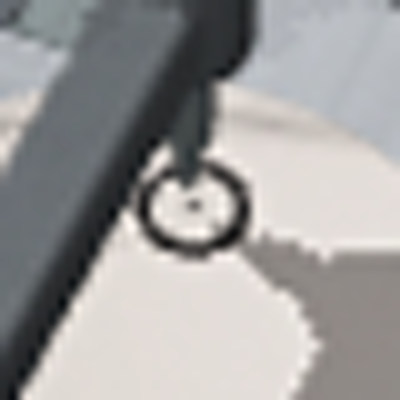

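```bash
python3 - <<'E'
from h import *
w=r.grab_frame('wrist');s=r.grab_frame('side');c=r.grab_frame('scene')
for n,im,a,b in[('w',w,(586,290.2),(607.8,299.3)),('s',s,(367.8,248.1),(368.7,244.5)),('c',c,(309,285.2),(308.4,283.1))]:
    A=ray(im,*a,.1);B=ray(im,*b,.111);print(n,A.round(4),B.round(4),(B-A)[:2].round(4), 'tip px should be',proj(im,A+[0,0,.011]))
E
```

```text
w [0.6676 0.0428 0.1   ] [0.6682 0.0445 0.111 ] [0.0006 0.0017] tip px should be [605.16618902 303.4223743 ]
s [0.6657 0.0447 0.1   ] [0.6667 0.044  0.111 ] [ 0.0009 -0.0007] tip px should be [368.21766895 244.27238264]
c [0.6657 0.0461 0.1   ] [0.6684 0.0469 0.111 ] [0.0027 0.0008] tip px should be [308.88886238 282.08565368]
```

Emit:
send_rows --pt "0 0 0 0 0.45" --pt "0 0 0 0 0.6" --pt "0 0 0 0 0.7" --pt "0 -2 0 0 0.7" --pt "0 -4 0 0 0.7" --pt "0 -5 0 0 0.7" --pt "0 -5 0 0 0.4" --pt "0 0 0 0 0" --pt "0 0 0 0 0" --pt "0 0 0 0 0"

```text
clock: 6.6
tcp_pos: [0.5605, 0.0269, 0.2696]
orientation: [-1.571, 0.002, 0.003]
contact_force: [1.0, -0.3, -0.2]
grip_width: 0.0001
```

```bash
python3 - <<'E'
from h import *
w=save('wrist','wrist4.png');s=save('side','side4.png');c=save('scene','scene4.png')
b=cv2.resize(s['image'][190:265,330:405,::-1],None,fx=8,fy=8,interpolation=cv2.INTER_CUBIC)
d=cv2.resize(c['image'][235:310,270:345,::-1],None,fx=8,fy=8,interpolation=cv2.INTER_CUBIC)
cv2.imwrite('pics/z4s.png',b);cv2.imwrite('pics/z4c.png',d)
E
```

```text
(no output)
```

View pics/z4s.png

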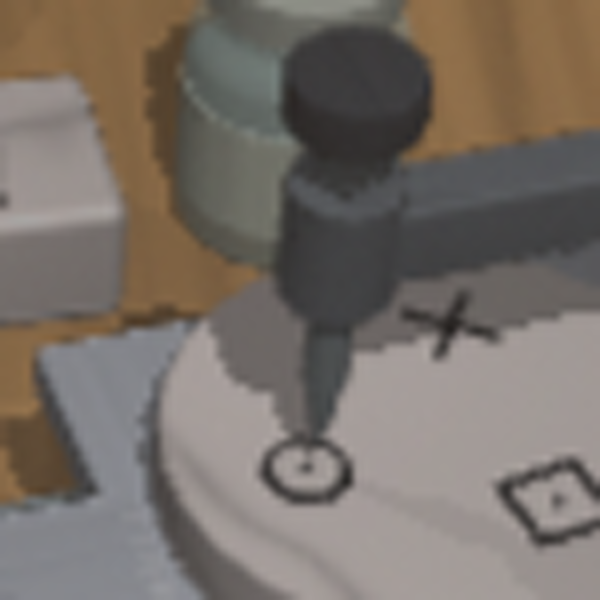

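View pics/z4c.png

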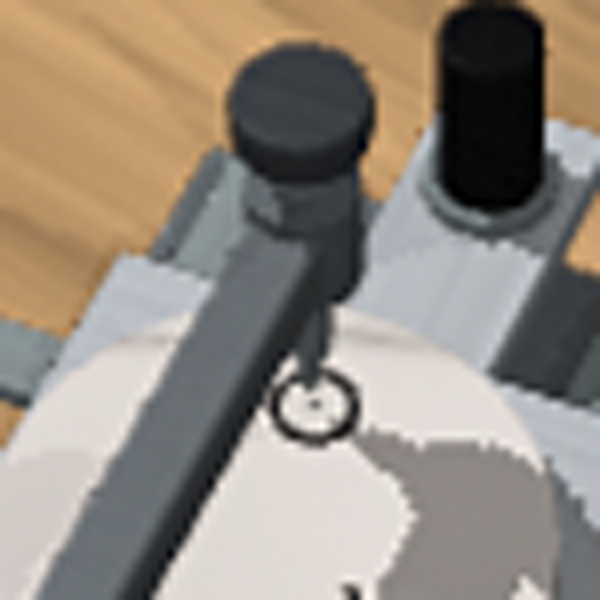

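View pics/wrist4.png

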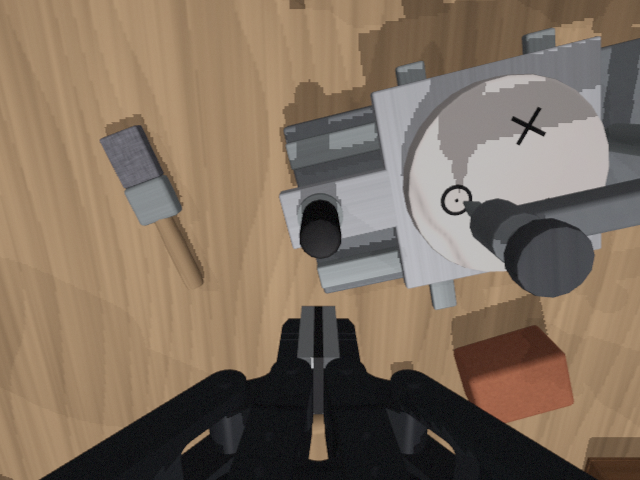

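Emit:
send_rows --pt "3 0 0.5 0 0" --pt "4 0 0.7 0 0" --pt "3.75 0 0.65 0 0" --pt "0 0 0 0 0" --pt "0 0.8 0 0 0" --pt "0 0.8 0 0 0" --pt "0 0 0 0 0"

```text
clock: 7.62
tcp_pos: [0.6678, 0.0452, 0.2543]
orientation: [-1.571, 0.002, 0.001]
contact_force: [-0.1, 0.1, -0.2]
grip_width: -0.0001
```

```bash
python3 - <<'E'
from h import *
w=save('wrist','wrist5.png');s=save('side','side5.png')
b=cv2.resize(s['image'][170:265,320:420,::-1],None,fx=6,fy=6,interpolation=cv2.INTER_CUBIC)
cv2.imwrite('pics/z5s.png',b)
E
```

```text
(no output)
```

View pics/z5s.png

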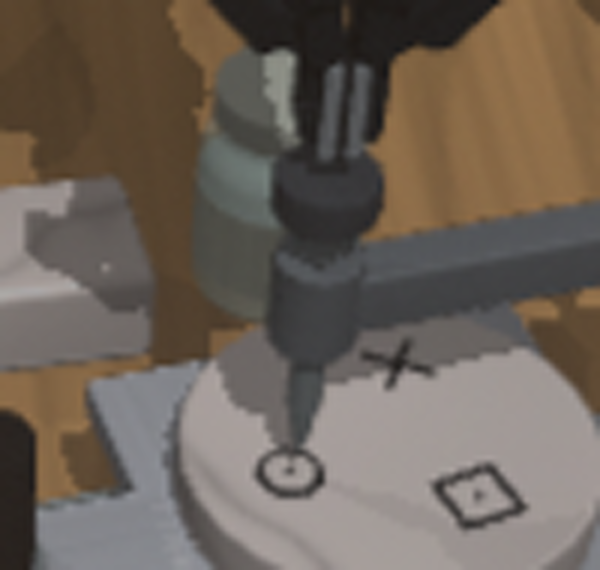

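View pics/wrist5.png

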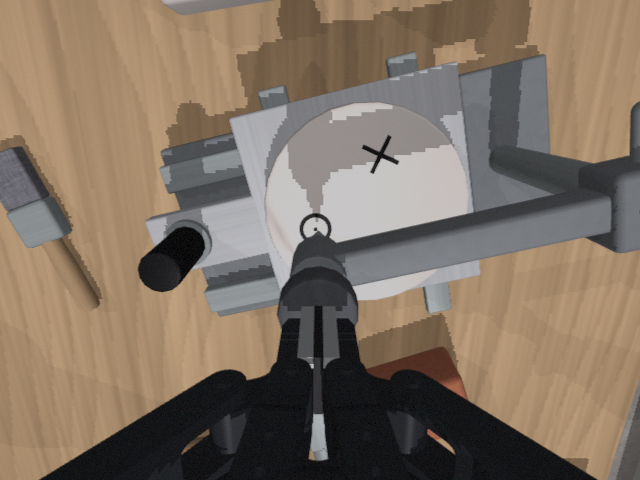

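Emit:
send_rows --pt "0 0.6 0 0 0" --pt "0 0.4 0 0 0" --pt "0 0.4 0 0 0" --pt "0 0.3 0 0 0" --pt "0 0 0 0 0" --pt "0 0 0 0 0"

```text
clock: 8.48
tcp_pos: [0.669, 0.0455, 0.2387]
orientation: [-1.571, -0.0, -0.0]
contact_force: [-2.7, -1.4, 5.2]
grip_width: -0.0001
```

```bash
python3 - <<'E'
from h import *
s=save('side','side6.png')
b=cv2.resize(s['image'][170:265,320:420,::-1],None,fx=6,fy=6,interpolation=cv2.INTER_CUBIC)
cv2.imwrite('pics/z6s.png',b)
E
```

```text
(no output)
```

View pics/z6s.png

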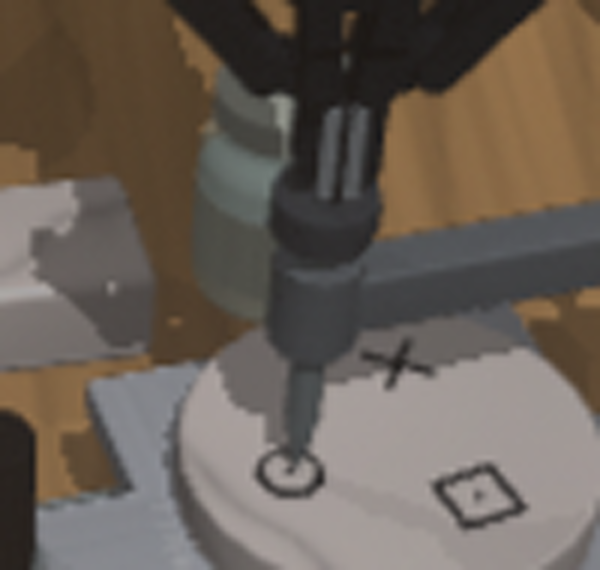

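The tip stands about 7–8 mm down, with its point at the ring's dot, crop (291,465). I'll press to the stop and lift.

Emit:
send_rows --pt "0 0.25 0 0 0" --pt "0 0.25 0 0 0" --pt "0 0 0 0 0" --pt "0 0 0 0 0"

```text
clock: 9.02
tcp_pos: [0.6691, 0.0455, 0.2361]
orientation: [-1.57, -0.001, -0.001]
contact_force: [-7.7, 0.0, 17.0]
grip_width: -0.0004
```

```bash
python3 - <<'E'
from h import *
s=save('side','side7.png');c=save('scene','scene7.png')
b=cv2.resize(s['image'][225:265,340:400,::-1],None,fx=10,fy=10,interpolation=cv2.INTER_CUBIC)
d=cv2.resize(c['image'][265:305,290:350,::-1],None,fx=10,fy=10,interpolation=cv2.INTER_CUBIC)
cv2.imwrite('pics/z7.png',cv2.resize(np.hstack([b,d]),(800,267)))
E
```

```text
(no output)
```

View pics/z7.png

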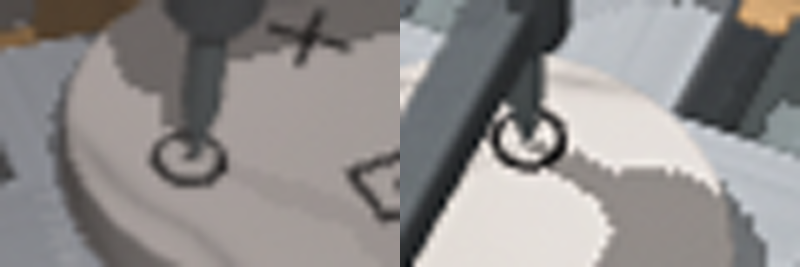

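Emit:
send_rows --pt "0 -1 0 0 0" --pt "0 -2.5 0 0 0" --pt "-4 0 -0.7 0 0" --pt "-4 0 -0.7 0 0" --pt "-2.75 0 -0.45 0 0.5" --pt "0 3 0 0 1" --pt "0 3 0 0 1" --pt "0 0 0 0 1" --pt "0 0 0 0 1"

```text
clock: 10.25
tcp_pos: [0.5622, 0.0271, 0.2091]
orientation: [-1.571, -0.001, -0.001]
contact_force: [0.3, 0.2, 0.5]
grip_width: 0.0853
```

```bash
python3 - <<'E'
from h import *
w=save('wrist','wrist8.png');print(proj(w,[.561,.0265,.14]))
E
```

```text
[313.68370013 272.57875585]
```

View pics/wrist8.png

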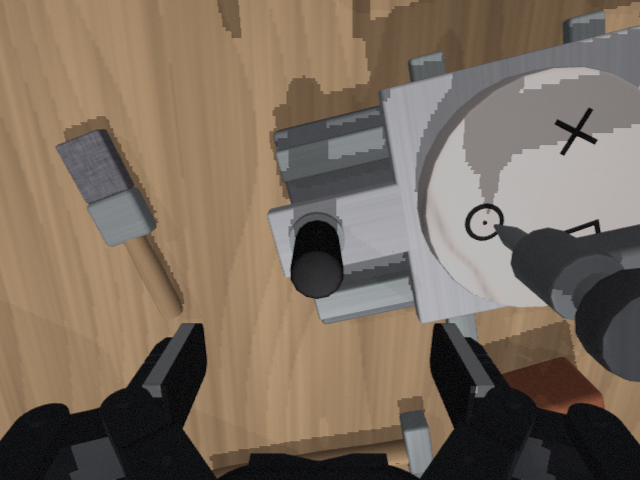

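Emit:
send_rows --pt "0 3 0 0 1" --pt "0 3 0 0 1" --pt "0 2.7 0 0 1" --pt "0 1 0 0 1" --pt "0 0 0 0 0.2" --pt "0 0 0 0 0.2" --pt "0 0 0 0 0.2" --pt "0 0 0 0 0.2" --force 40

```text
clock: 11.3
tcp_pos: [0.5622, 0.0271, 0.1125]
orientation: [-1.57, -0.001, -0.001]
contact_force: [-2.0, 0.6, 6.8]
grip_width: 0.0289
```

Emit:
send_rows --pt "-0.9 0 0.2 0 0.2" --pt "-1.2 0 0.3 0 0.2" --pt "-1.2 0 0.3 0 0.2" --pt "-1.2 0 0.3 0 0.2" --pt "-1.1 0 0.2 0 0.2" --pt "-0.7 0 0.15 0 0.2" --pt "0 0 0 0 0.2" --pt "0 0 0 0 0.2"

```text
clock: 12.3
tcp_pos: [0.4983, 0.0419, 0.1124]
orientation: [-1.57, -0.001, -0.001]
contact_force: [-1.2, -1.1, 11.2]
grip_width: 0.029
```

```bash
python3 - <<'E'
from h import *
w=save('wrist','wrist9.png');s=save('side','side9.png');c=save('scene','scene9.png')
b=cv2.resize(s['image'][225:265,350:390,::-1],None,fx=10,fy=10,interpolation=cv2.INTER_CUBIC)
d=cv2.resize(c['image'][265:305,290:330,::-1],None,fx=10,fy=10,interpolation=cv2.INTER_CUBIC)
cv2.imwrite('pics/z9.png',np.hstack([b,d]))
E
```

```text
(no output)
```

View pics/z9.png

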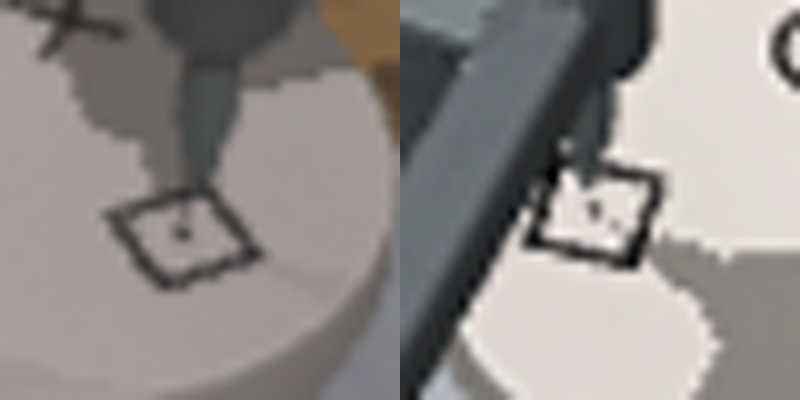

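View pics/wrist9.png

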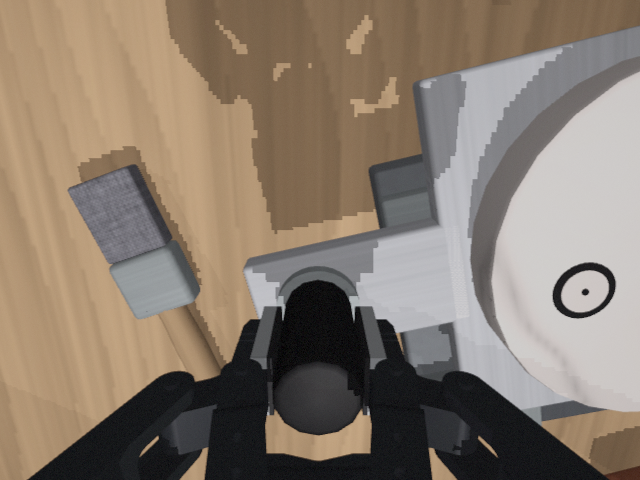

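Emit:
send_rows --pt "0 0 0 0 0.45" --pt "0 0 0 0 0.6" --pt "0 0 0 0 0.7" --pt "0 -2 0 0 0.7" --pt "0 -4 0 0 0.7" --pt "0 -5 0 0 0.7" --pt "0 -4.8 0 0 0.4" --pt "0 0 0 0 0" --pt "0 0 0 0 0" --pt "0 0 0 0 0"

```text
clock: 13.7
tcp_pos: [0.4976, 0.0414, 0.2678]
orientation: [-1.571, 0.002, 0.002]
contact_force: [-0.6, -0.2, -1.0]
grip_width: -0.0
```

Emit:
send_rows --pt "4 0 0 0 0" --pt "5 0 0.1 0 0" --pt "5 0 0.2 0 0" --pt "3 0 0.1 0 0" --pt "0 0 0 0 0" --pt "0 0.8 0 0 0" --pt "0 0.7 0 0 0" --pt "0 0 0 0 0"

```text
clock: 14.7
tcp_pos: [0.6673, 0.0455, 0.2534]
orientation: [-1.571, 0.001, 0.002]
contact_force: [-0.4, -0.0, -0.5]
grip_width: 0.0003
```

```bash
python3 - <<'E'
from h import *
s=save('side','side10.png');c=save('scene','scene10.png')
b=cv2.resize(s['image'][175:265,335:415,::-1],None,fx=5,fy=5,interpolation=cv2.INTER_CUBIC)
d=cv2.resize(c['image'][225:315,270:350,::-1],None,fx=5,fy=5,interpolation=cv2.INTER_CUBIC)
cv2.imwrite('pics/z10.png',np.hstack([b,d]))
E
```

```text
(no output)
```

View pics/z10.png

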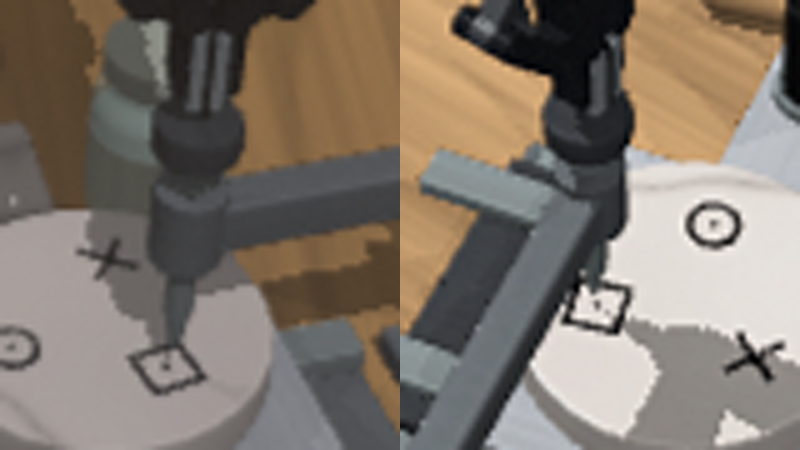

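Emit:
send_rows --pt "0 0.6 0 0 0" --pt "0 0.4 0 0 0" --pt "0 0.4 0 0 0" --pt "0 0.4 0 0 0" --pt "0 0.3 0 0 0" --pt "0 0 0 0 0" --pt "0 0 0 0 0" --pt "0 0 0 0 0"

```text
clock: 15.8
tcp_pos: [0.6687, 0.0455, 0.236]
orientation: [-1.57, -0.001, -0.001]
contact_force: [-7.0, -0.6, 16.2]
grip_width: 0.0
```

```bash
python3 - <<'E'
from h import *
s=save('side','side11.png');c=save('scene','scene11.png')
b=cv2.resize(s['image'][225:265,350:390,::-1],None,fx=10,fy=10,interpolation=cv2.INTER_CUBIC)
d=cv2.resize(c['image'][265:305,290:330,::-1],None,fx=10,fy=10,interpolation=cv2.INTER_CUBIC)
cv2.imwrite('pics/z11.png',np.hstack([b,d]))
E
```

```text
(no output)
```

View pics/z11.png

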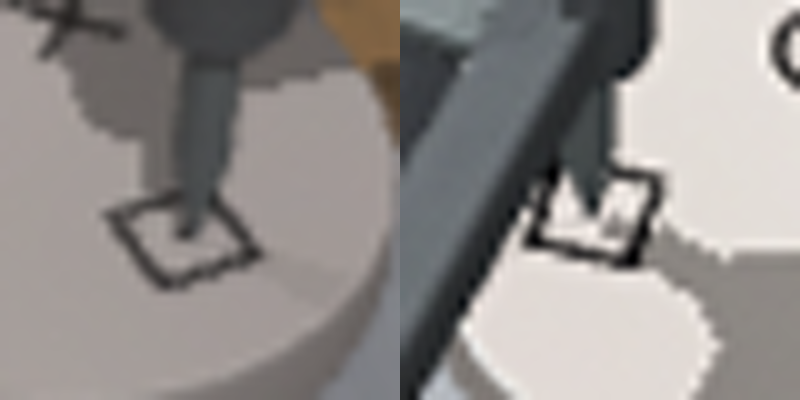

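The punch is on its stop, with the tip on the square's centre in both views. Next I lift clear.

Emit:
send_rows --pt "0 -1 0 0 0" --pt "0 -2 0 0 0" --pt "0 -4 0 0 0" --pt "0 -3 0 0 0" --pt "0 0 0 0 0" --pt "0 0 0 0 0" --pt "0 0 0 0 0"

```text
clock: 16.77
tcp_pos: [0.6679, 0.0455, 0.3316]
orientation: [-1.571, 0.002, 0.002]
contact_force: [-0.7, -0.3, -0.2]
grip_width: 0.0001
```

```bash
python3 - <<'E'
from h import *
s=save('side','side12.png');c=save('scene','scene12.png')
b=cv2.resize(s['image'][175:265,335:415,::-1],None,fx=5,fy=5,interpolation=cv2.INTER_CUBIC)
d=cv2.resize(c['image'][225:315,270:350,::-1],None,fx=5,fy=5,interpolation=cv2.INTER_CUBIC)
cv2.imwrite('pics/z12.png',np.hstack([b,d]))
E
```

```text
(no output)
```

View pics/z12.png

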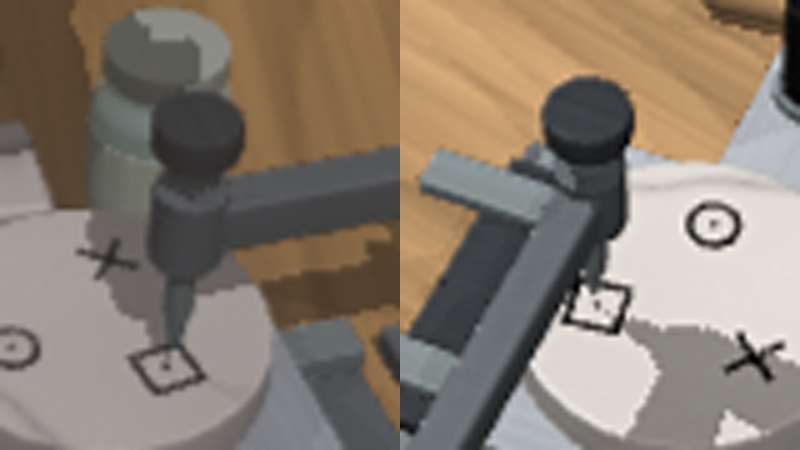

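View pics/side12.png

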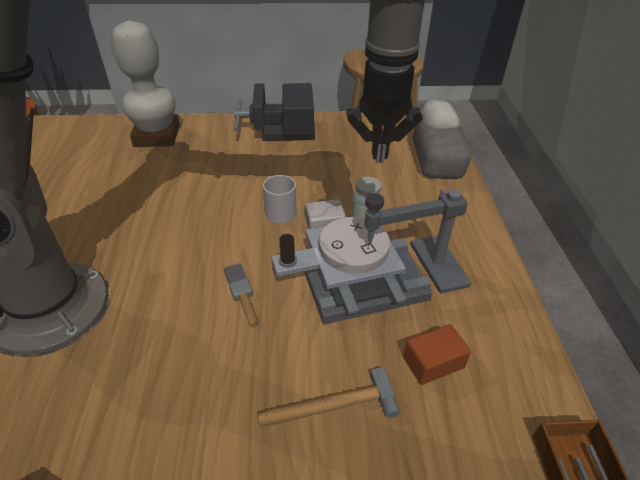

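The punch has risen and the square is still under the tip, with its dot at crop (167,366) and the tip at (173,347). The robot is clear, and the bystanders I can see stand where they were.

```bash
python3 -c "
from bench import r
print(r.hand_in(), r.get_obs()['clock'])"
```

```text
the job is handed in; nothing more can be done
the job is handed in; nothing more can be done
```

The ring was punched first and then the square, each pressed to the stop, and the job was handed in at about 17 s of the 61 s allowed. Hand-in gives no verdict, so these results rest on my own camera and force checks.

- **Presses:** At both stops the cap was fully down, at about 16–17 N. The side and scene views showed the tip on the mark's centre both times, to about 1–2 mm. The diagonal cross was not punched.
- **Ring alignment:** My first slide left the ring about 5 mm off, and I corrected it before pressing. After that the three cameras put the offset at 1–3 mm; they differed by up to about 2.5 mm from one another.
- **Final state:** The punch is up, and the square is still under the tip. The gripper is about 85 mm above the cap and touches nothing, with the wrist force near zero. In the last side view the bystanders had not visibly moved; I did not measure their positions.

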